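# Hang the hook-on screw cup on the parts bin

### The arm

A 7-joint arm with a two-finger parallel gripper is mounted at the origin on the work surface. World frame = base frame: x ahead of the robot, y to its left, z up, the work surface at z = 0. Lengths are in mm, angles in degrees, forces in N, time in s.
With the tool pointing down it reaches from about 425 to 950 mm from the base axis. Payload 4.7 kg.
Tool frame: the origin (TCP) lies at the very end of the fingers, on their centre line; the grasp point (between the pads) lies 19 mm behind it; y points along the fingers, x is the direction in which the jaws open and shut, and the axes are right-handed (so a half turn about y gives the same grasp; the last joint's range is limited). The gripper opens to 87 mm and grips with 3 to 60 N. Pads are 19 mm wide; open, the fingers measure 117 mm over their backs; the gripper's body (75 mm by 190 mm) begins 51 mm behind the grasp point.
Start: joints at [71.511, 26.849, -2.785, 87.806, 1.381, 65.374, -4.715], TCP at [195.521, -646.081, 222.573] pointing down, gripper open.
Joint ranges: [-148.3, 148.3], [-19.14, 114.17], [-79.39, 73.82], [5.75, 140.21], [-59.74, 239.74], [12.07, 113.84], [-152.46, 152.46]. Speed limits (degrees/s): [147.25, 147.25, 180, 180, 180, 180, 180].

### API

Orientations are given as [roll, pitch, yaw] about the fixed x, y, z axes, in that order (R = Rz(yaw) Ry(pitch) Rx(roll)).
In Python, from plant import bot, viewer gives the robot as it stands.
- The arm moves only by the shell command python3 -m handwheel 'ROWS' [FORCE]. ROWS is JSON, one flat list of numbers, 7 for each row, row after row: the shift along the tool's x, y, z in mm, then the turn, a rotation vector about the tool's x, y, z in degrees, then the opening, from 0 (shut) to 1 (fully open). In form: [x, y, z, wx, wy, wz, hand, x, y, z, wx, wy, wz, hand, ...]. A call has 1 to 20 rows; each row is the pose to reach, as a shift and turn from the pose measured when the call began, along the tool's axes at that moment; what a row does not reach only later rows make up. A row lasts 1/10 s, in which the tool goes at most 50 mm and 8.59 degrees, less where a joint would pass 70% of its speed; a pose out of reach is approached as far as the arm can. A call with a gripper value outside its range is refused whole. The fingers move at their own pace and stop on an object; FORCE is the grip in N (left out, the last holds). Time passes only in rows, so rows that repeat a pose let the fingers close. It gives the time, the measured TCP pose, the force and the opening at its end, in the units of the state.
- bot.read_state(): the state, without advancing time (a new reading comes with each control period).
- viewer.snapshot(name): name is "side" or "top" or "wrist"; returns the picture (420x560x3 uint8, red, green, blue); there is no depth.
- viewer.calibration(name): a dict with "fx", "fy", "cx", "cy" (pixels), "cam_to_world" (4x4, takes a point from camera to world coordinates); the wrist camera has in their place "tool_from_camera" (4x4, takes a point from camera to tool coordinates, whose origin is the TCP and whose axes are the tool frame's). Camera axes: x right, y up, looking along -z (the intrinsics and any distortion apply to the point x, -y, -z); pixel columns grow to the right and rows downward; lengths in mm; the calibration is good to about 2 mm. A picture is of the moment at which its call begins: read the wrist's pose just before it. calibration takes no time and is no camera call.
- bot.finish_job(): hands the job in, once; it reports no verdict.
The state is a dict: "time_s": time; "q": joint angles; "joint_vel": joint speeds; "joint_torque": joint torques, N m; "tcp_pos": TCP position; "tool_rot": TCP orientation; "ft_force": force on the tool from outside, world axes, zero at the start; "moment": the same for the moment, N m; "finger_gap": opening from 0.0 (shut) to 1.0 (fully open).
Only numpy, scipy, OpenCV 4.12 (cv2) and the standard library are available. Lean on these libraries where they do the work, as an engineer would, in place of code of your own. Each camera call takes 0.05 s, during which the arm holds its last target.

### The job

Pick up the orange hook-on cup and hang it by its steel hook on the metal lip of the red parts bin, outside the bin. Press it straight down until the hook is fully home on the lip and the yellow spring keeper has snapped into the notch of the hook, so that it stays put; press gently (10 to 15 N is plenty), never with more than 30 N. Let go of it, and leave everything else on the bench where it is.

Things in the scene. Friction and masses are not known exactly. Their poses are not given: they have to be found in the camera images.
- bin: Red open parts bin bolted to the bench, 130 (x) x 200 (y) x 95 mm high; origin under its centre, z up. Outside its +x wall stands a rigid metal lip plate, 90 mm wide (y), 4 mm thick (x = 65 to 69 mm), top edge rounded. The lip is set to another height each time, NOT reported: its top edge is anywhere from 136 to 176 mm above the bench and must be felt or seen.
- bin_hang (a point): Point in the middle of the lip plate's thickness and width, 67 mm in +x from the bin's origin, 95 mm above the bench (level with the top of the bin's wall, NOT the lip's top edge). Axes as the bin's. On the lip's inner (-x) side sits the keeper between two black cheeks that leave 38 mm free (y = -19 to 19 mm); nothing stands higher than the lip's top edge.
- keeper (a joint): Yellow round bar along y, 8 mm thick, 14 mm below the lip's top edge, sprung against the lip's inner side (0.65 N/mm, 1.3 N preload). Metres: 0 free (1.3 mm gap to the lip); over 0.004 while the leg's thick part pushes it off the lip, about 0.0015 once snapped in the leg's notch, which comes about 1 mm before the hook rests on the lip. Passing it takes 3 to 10 N of push, more than the cup's weight.
- cup: Orange open cup, 64 (x) x 76 (y) x 60 mm high, 0.13 to 0.21 kg, standing upright; origin on its underside near the centre, z up. At its -x side a 24 mm wide steel strap (rear face x = -32 mm) rises and bends to -x into a hook with a black grip block on top. Hung up, it has the bin's yaw: the hook's leg inside the lip, the cup outside (+x side of the bin).
- cup_grip (a point): Middle of the black grip block on top of the hook, 130 mm above the cup's underside and 36 mm to the cup's -x side: block 20 (x) x 30 (y) x 42 mm high, from 108 to 150 mm above the cup's underside. Axes as the cup's.
- cup_hook (a point): Middle of the slot, on the underside of the hook's crown (x = -35.5 mm, 100 mm above the cup's underside, 30 mm below cup_grip); hung up it lies on the lip's top edge, over bin_hang. The slot is 7 mm wide; its leg (x = -39 to -44.5 mm, 16 mm wide) hangs 36 mm below the crown, foot tapered on its far side, with a 10 mm high, 3 mm deep notch in its far (-x) face.
- steel_cup: Bystander: plain steel cup without hook, 66 mm diameter, 70 mm high, origin under its centre. Leave.
- screwdriver: Bystander: red screwdriver, 190 mm, lying. Leave.
- wrench: Bystander: steel wrench, 170 mm, lying. Leave.
- spray_can: Bystander: can, 60 mm diameter, 170 mm high, origin under its centre. Leave.
- jar: Bystander: glass jar, 70 mm diameter, 90 mm high. Leave.
- tape: Bystander: roll of tape lying flat, 96 mm diameter, 40 mm high. Leave.

How it is judged (in metres and radians):
On the way, in this order (a step that is already met when the one before it is completed fails the run):
1. the cup is lifted off the bench, upright (height (world z) of cup above 0.02 m and angle between cup's own z axis and vertical below 0.4 rad), for 0.1 s.
2. the hook's leg pushes the keeper open (value of joint keeper above 0.0037 m and horizontal distance between cup_hook and bin_hang below 0.02 m and contact force between cup and bin above 0.5 N), for 0.02 s.
At the end, for the whole second after the job is handed in: The cup hangs at rest outside the bin, its hook within 15 mm of the lip's middle and on top of the lip, the keeper snapped into the hook's notch (keeper between 0.0003 and 0.0026 m), the cup tilted less than 0.2 rad and turned less than 0.2 rad from the bin, released (value of joint keeper between 0.0003 and 0.0026 m and horizontal distance between cup_hook and bin_hang below 0.015 m and height (world z) of cup_hook between 0.133 and 0.18 m and angle between the x axis of cup and the x axis of bin, either way round below 0.2 rad and angle between cup's own z axis and vertical below 0.2 rad and x of cup in the frame of bin above 0.08 m and contact force between cup and bin above 0.3 N and linear speed of cup below 0.02 m/s); the robot touches nothing.
It fails at once if the cup is pressed against the bin, its lip or keeper with more than 30 N (contact force between cup and bin above 30 N).
It fails at once if a bystander is shifted by more than 30 mm (distance of any of steel_cup, screwdriver, wrench, spray_can, jar, tape from where it was at the start of the episode above 0.03 m).
It also fails if it takes over 51 s, if anything falls off the work surface, if the arm or the gripper's body presses on something with over 40 N, if the wrist force passes 120 N, or if a joint passes its speed limit or range.

## Working session

There is one attempt and no reset: what is moved stays moved. The work goes in short steps, Python scripts to look and compute and a shell command to move; the robot and the scene stay as the last step left them, time stands still between calls to the robot, and variables do not carry over. Pictures are saved under pics/ and viewed, and the job is handed in when it is done.

```bash
mkdir -p pics; ls
python3 - <<'E'
from plant import bot, viewer
import cv2,numpy as np
np.set_printoptions(precision=3,suppress=True)
s=bot.read_state(); print({k:np.round(v,3) for k,v in s.items()})
for n in("side","top","wrist"):
    im=viewer.snapshot(n); cv2.imwrite(f"pics/{n}0.png",im[:,:,::-1]); print(n,viewer.calibration(n))
E
```

```text
pics
{'time_s': np.float64(0.0), 'q': array([71.51 , 26.898, -2.784, 87.874,  1.382, 65.373, -4.717]), 'joint_vel': array([-0.004, -0.004,  0.055, -0.086,  0.136,  0.02 ,  0.002]), 'joint_torque': array([  0.001, -50.798,  -0.08 , -23.616,  -0.061,   0.038,   0.   ]), 'tcp_pos': array([ 195.304, -645.509,  221.49 ]), 'tool_rot': array([-90.006,   0.112, -73.166]), 'ft_force': array([ 0.625, -0.124,  0.287]), 'moment': array([-0.002, -0.008, -0.03 ]), 'finger_gap': np.float64(1.0)}
side {'fx': 459.06965501532704, 'fy': 459.06965501532704, 'cx': 281.74524103936494, 'cy': 207.8952964711329, 'cam_to_world': array([[  -0.815,    0.398,   -0.422,  -93.184],
       [  -0.58 ,   -0.558,    0.594,  899.509],
       [   0.001,    0.728,    0.686, 1190.438],
       [   0.   ,    0.   ,    0.   ,    1.   ]])}
top {'fx': 529.7453591305126, 'fy': 529.7453591305126, 'cx': 277.90370342496175, 'cy': 211.19826600455426, 'cam_to_world': array([[  -0.005,    0.996,   -0.09 ,  414.004],
       [  -1.   ,   -0.004,    0.016,    4.311],
       [   0.016,    0.09 ,    0.996, 1640.354],
       [   0.   ,    0.   ,    0.   ,    1.   ]])}
wrist {'fx': 294.5334476049318, 'fy': 294.5334476049318, 'cx': 278.23547339917354, 'cy': 204.43196274478566, 'tool_from_camera': array([[   1.   ,    0.001,    0.001,   -0.433],
       [   0.001,    0.305,   -0.952, -161.739],
       [  -0.002,    0.952,    0.305,   85.048],
       [   0.   ,    0.   ,    0.   ,    1.   ]])}
```

View pics/side0.png

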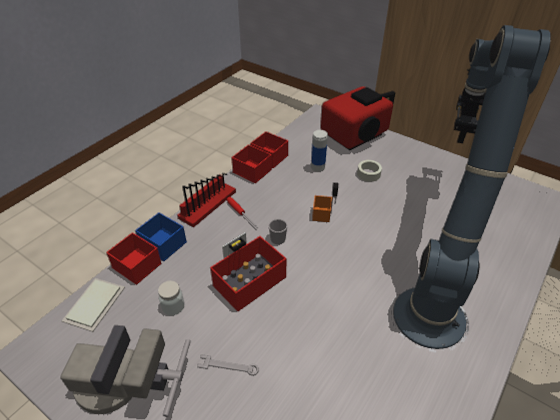

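View pics/top0.png

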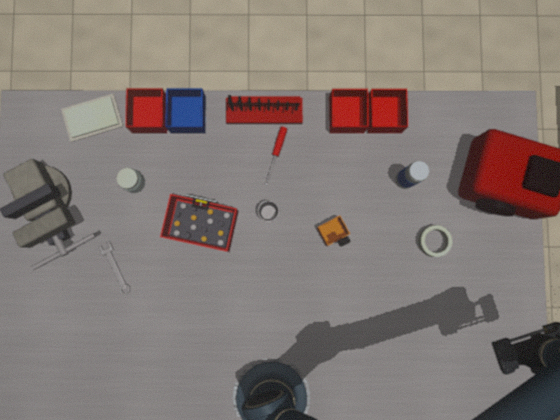

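View pics/wrist0.png

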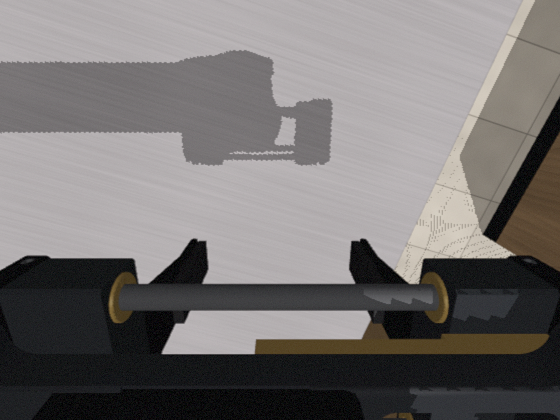

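Run:
```python
import cv2,numpy as np
t=cv2.imread("pics/top0.png"); s=cv2.imread("pics/side0.png")
a=cv2.resize(t[175:275,150:360],None,fx=3.8,fy=3.8,interpolation=cv2.INTER_CUBIC); cv2.imwrite("pics/tz.png",a)
a=cv2.resize(s[170:310,200:360],None,fx=4.2,fy=4.2,interpolation=cv2.INTER_CUBIC); cv2.imwrite("pics/sz.png",a)
```

```text
(no output)
```

View pics/tz.png

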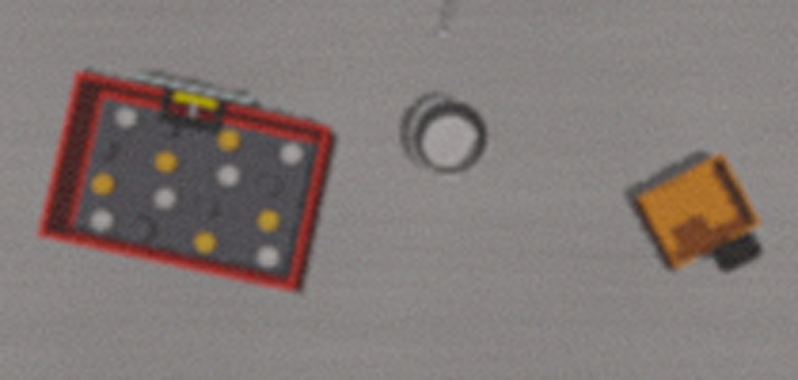

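View pics/sz.png

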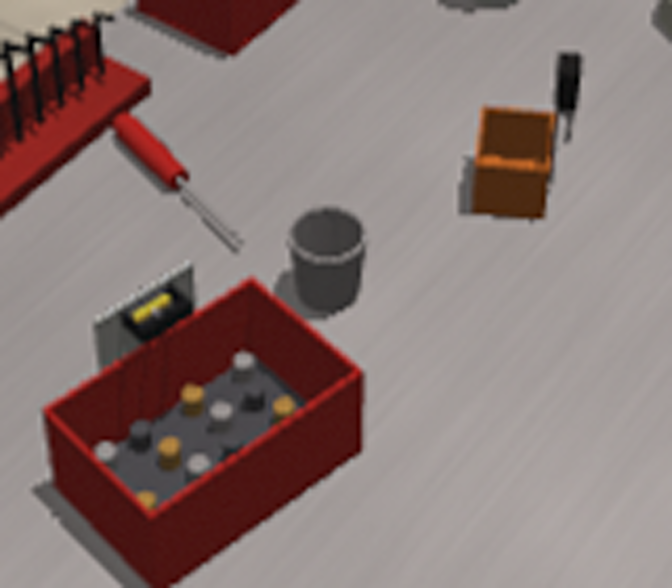

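```bash
cat > h.py <<'E'
from plant import bot, viewer
import cv2,numpy as np
np.set_printoptions(precision=2,suppress=True)
def C(n,s=None):
    c=viewer.calibration(n)
    if n=="wrist":
        from scipy.spatial.transform import Rotation as R
        s=s or bot.read_state(); T=np.eye(4); T[:3,:3]=R.from_euler('xyz',s['tool_rot'],degrees=True).as_matrix(); T[:3,3]=s['tcp_pos']
        c["cam_to_world"]=T@np.array(c["tool_from_camera"])
    return c
def plane(c,px,z):
    px=np.atleast_2d(px).astype(float); M=np.array(c["cam_to_world"])
    d=np.c_[(px[:,0]-c["cx"])/c["fx"],-(px[:,1]-c["cy"])/c["fy"],-np.ones(len(px))]@M[:3,:3].T
    t=(z-M[2,3])/d[:,2]; return M[:3,3]+d*t[:,None]
def proj(c,P):
    M=np.linalg.inv(np.array(c["cam_to_world"])); p=np.atleast_2d(P)@M[:3,:3].T+M[:3,3]
    return np.c_[c["cx"]+c["fx"]*p[:,0]/-p[:,2],c["cy"]-c["fy"]*p[:,1]/-p[:,2]]
def uz(u,off,k): return (np.array(u)+.5)/k-.5+np.array(off)
E
python3 - <<'E'
from h import *
t=cv2.imread("pics/top0.png"); h=cv2.cvtColor(t,cv2.COLOR_BGR2HSV)
c=C("top")
red=(((h[...,0]<6)|(h[...,0]>172))&(h[...,1]>120)&(h[...,2]>50)).astype(np.uint8)
red[:150]=0; red[:,:150]=0; red[:,260:]=0
pts=np.argwhere(red)[:,::-1].astype(np.float32); w=plane(c,pts,95)[:,:2].astype(np.float32)
r=cv2.minAreaRect(w); print("bin rect",r, cv2.boxPoints(r))
k=plane(c,uz([[80,72],[333,131],[301,290],[41,235]],(150,175),3.8),95)[:,:2]; print("bin hand",k,k.mean(0),np.linalg.norm(np.diff(k,axis=0),axis=1))
for i,j in((0,1),(3,2)): d=k[i]-k[j]; print(np.degrees(np.arctan2(d[1],d[0]))-90)
for i,j in((0,3),(1,2)): d=k[i]-k[j]; print(np.degrees(np.arctan2(d[1],d[0])))
o=((h[...,0]>6)&(h[...,0]<22)&(h[...,1]>150)&(h[...,2]>60)).astype(np.uint8)
o[:, :310]=0;o[:200]=0;o[260:]=0;o[:,360:]=0
w=plane(c,np.argwhere(o)[:,::-1],60)[:,:2].astype(np.float32); r=cv2.minAreaRect(w);print("cup",r,cv2.boxPoints(r))
k=plane(c,uz([[637,205],[720,155],[762,225],[675,270]],(150,175),3.8),60)[:,:2];print(k,k.mean(0))
print("grip",plane(c,uz([[735,252]],(150,175),3.8),140))
for i,j in((1,2),(0,3)): d=k[i]-k[j]; print(np.degrees(np.arctan2(d[1],d[0])))
for i,j in((0,1),(3,2)): d=k[i]-k[j]; print(np.degrees(np.arctan2(d[1],d[0]))-90)
E
```

```text
bin rect ((522.2332153320312, 210.41934204101562), (202.80516052246094, 130.1713104248047), 77.50264739990234) [[436.75 125.5 ]
 [563.83  97.34]
 [607.72 295.34]
 [480.63 323.5 ]]
bin hand [[606.03 293.2 ]
 [559.68  98.33]
 [437.65 122.53]
 [480.55 321.29]] [520.97 208.84] [200.31 124.4  203.33]
-13.37916523664137
-12.178438057353944
-12.617551982174236
-11.21962164091568
cup ((498.0669860839844, -186.0779571533203), (62.627899169921875, 75.9001693725586), 27.97517967224121) [[ 452.61 -167.25]
 [ 488.21 -234.28]
 [ 543.52 -204.9 ]
 [ 507.92 -137.87]]
[[ 503.65 -138.62]
 [ 542.89 -204.67]
 [ 487.5  -236.94]
 [ 452.46 -167.89]] [ 496.63 -187.03]
grip [[ 463.72 -204.19  140.  ]]
30.224704393228365
29.759958266071017
30.71301520831173
26.904727166331497
```

Run:
```python
from h import *
c=C("side"); ct=C("top")
def B(p,ctr=(521.8,209.8),a=-12.5):
    a=np.radians(a);p=np.atleast_2d(p).astype(float); return np.c_[ctr[0]+p[:,0]*np.cos(a)-p[:,1]*np.sin(a),ctr[1]+p[:,0]*np.sin(a)+p[:,1]*np.cos(a),p[:,2]]
print("obs side",uz([[95,322],[195,263]],(200,170),4.2),"top",uz([[128,70],[258,102]],(150,175),3.8))
for z in(136,146,156,166,176): print(z,proj(c,B([[65,45,z],[65,-45,z]])).ravel(),proj(ct,B([[67,45,z],[67,-45,z]])).ravel())
k=proj(c,B([[65,100,95],[65,-100,95],[-65,-100,95],[-65,100,95]]));print("rim pred in sz",(k-[200,170])*4.2)
# side-view cup
s=29*np.pi/180
for ctr in[(497.5,-186.5)]:
  P=np.array([[-32,38,60],[-32,-38,60],[32,-38,60],[32,38,60],[-36,0,150]]);R=np.array([[np.cos(s),-np.sin(s)],[np.sin(s),np.cos(s)]])
  Q=np.c_[P[:,:2]@R.T+ctr,P[:,2]]; print("cup pred sz",(proj(c,Q)-[200,170])*4.2)
print("steel/can",plane(ct,[[267,212],[416,171]],[70,170]))
```

```text
obs side [[222.24 246.29]
 [246.05 232.24]] top [[183.32 193.05]
 [217.53 201.47]]
136 [223.19 248.87 246.15 234.56] [186.95 194.92 217.78 201.61]
146 [222.91 246.68 245.99 232.37] [186.4  194.49 217.44 201.23]
156 [222.63 244.47 245.82 230.15] [185.85 194.06 217.09 200.84]
166 [222.34 242.24 245.65 227.92] [185.29 193.62 216.74 200.45]
176 [222.05 239.98 245.48 225.66] [184.72 193.18 216.38 200.06]
rim pred in sz [[ 41.55 406.63]
 [251.62 273.  ]
 [364.23 367.71]
 [151.36 515.3 ]]
cup pred sz [[549.15 171.17]
 [552.2  111.85]
 [479.38 106.33]
 [473.91 165.28]
 [563.64  61.93]]
steel/can [[ 553.07   11.45   70.  ]
 [ 658.71 -409.16  170.  ]]
```

Run:
```python
import cv2
s=cv2.imread("pics/side0.png")
cv2.imwrite("pics/sz2.png",cv2.resize(s[225:270,215:255],None,fx=14,fy=13,interpolation=cv2.INTER_CUBIC))
```

```text
(no output)
```

View pics/sz2.png

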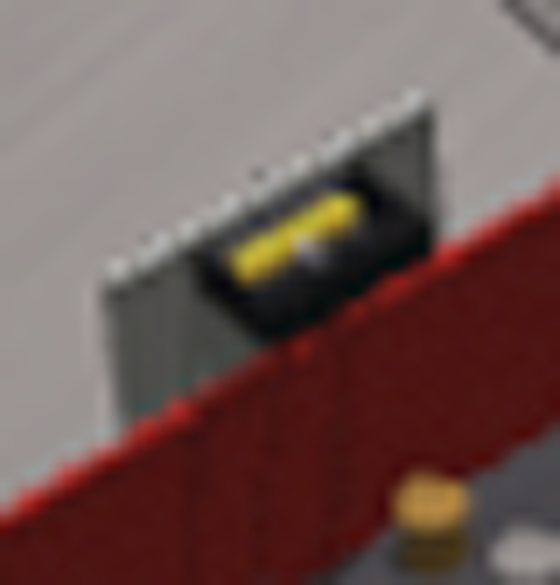

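```bash
cat >> h.py <<'E'
from scipy.spatial.transform import Rotation as Rn
def rows(pos,yaw,s=None):
    s=s or bot.read_state(); R0=Rn.from_euler('xyz',s['tool_rot'],degrees=True); Rt=Rn.from_euler('xyz',[-90,0,yaw],degrees=True)
    d=R0.inv().apply(np.array(pos)-s['tcp_pos']); w=(R0.inv()*Rt).as_rotvec(degrees=True); print("row",np.round(d,1),np.round(w,2)); 
def st():
    s=bot.read_state(); print(s['time_s'],"tcp",s['tcp_pos'],s['tool_rot'],"F",s['ft_force'],"M",s['moment'],"gap",s['finger_gap'])
E
python3 -c "
from h import *
rows([464,-205,235],29)"
```

```text
row [-344.   -12.8  384.8] [  -0.07 -102.17   -0.06]
```

```bash
python3 -m handwheel '[-344,-13,385,0,-102.2,0,1,-344,-13,385,0,-102.2,0,1,-344,-13,385,0,-102.2,0,1,-344,-13,385,0,-102.2,0,1,-344,-13,385,0,-102.2,0,1,-344,-13,385,0,-102.2,0,1,-344,-13,385,0,-102.2,0,1,-344,-13,385,0,-102.2,0,1,-344,-13,385,0,-102.2,0,1,-344,-13,385,0,-102.2,0,1,-344,-13,385,0,-102.2,0,1,-344,-13,385,0,-102.2,0,1,-344,-13,385,0,-102.2,0,1,-344,-13,385,0,-102.2,0,1,-344,-13,385,0,-102.2,0,1,-344,-13,385,0,-102.2,0,1]'
python3 - <<'E'
from h import *
st(); s=bot.read_state(); im=viewer.snapshot("wrist"); cv2.imwrite("pics/w1.png",im[:,:,::-1]); rows([464,-205,235],29)
c=C("wrist",s); np.save("w1c.npy",c["cam_to_world"]); print(proj(c,[[466,-204,150],[466,-204,130]]))
E
```

```text
time_s: 1.75
tcp_pos: [463.9, -205.5, 235.1]
tool_rot: [-89.9, 0.0, 28.9]
ft_force: [-0.2, 0.4, 0.3]
finger_gap: 1.0
1.75 tcp [ 463.89 -205.48  235.15] [-89.91   0.    28.9 ] F [-0.25  0.38  0.33] M [-0.01 -0.16  0.02] gap 0.999918357098109
row [0.2 0.2 0.3] [-0.08 -0.07  0.01]
[[280.31 210.4 ]
 [280.18 203.63]]
```

View pics/w1.png

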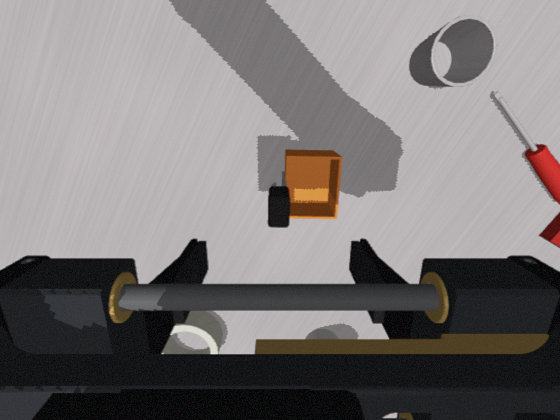

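Run:
```python
from h import *
im=cv2.imread("pics/w1.png"); c=viewer.calibration("wrist"); c["cam_to_world"]=np.load("w1c.npy")
cv2.imwrite("pics/w1z.png",cv2.resize(im[135:240,245:355],None,fx=5.5,fy=5.5,interpolation=cv2.INTER_CUBIC))
h=cv2.cvtColor(im,cv2.COLOR_BGR2HSV)
o=((h[...,0]>5)&(h[...,0]<25)&(h[...,1]>150)).astype(np.uint8); o[:130]=0;o[230:]=0
b=(im.max(2)<45).astype(np.uint8); b[:175]=0;b[235:]=0;b[:,:255]=0;b[:,:]*=(np.arange(560)<300)
for n,m,z in(("cup",o,60),("blk",b,150)):
    q=np.argwhere(m)[:,::-1]; print(n,q.min(0),q.max(0)); w=plane(c,q,z)[:,:2].astype(np.float32); r=cv2.minAreaRect(w); print(r); print(cv2.boxPoints(r))
```

```text
cup [276 150] [341 217]
((493.8420104980469, -187.32638549804688), (73.80865478515625, 81.24763488769531), 27.713199615478516)
[[ 442.28 -168.52]
 [ 480.06 -240.45]
 [ 545.4  -206.13]
 [ 507.62 -134.2 ]]
blk [269 186] [289 226]
((463.1850280761719, -201.31715393066406), (17.604528427124023, 37.12002182006836), 28.257509231567383)
[[ 446.64 -189.14]
 [ 464.22 -221.83]
 [ 479.73 -213.5 ]
 [ 462.15 -180.8 ]]
```

View pics/w1z.png

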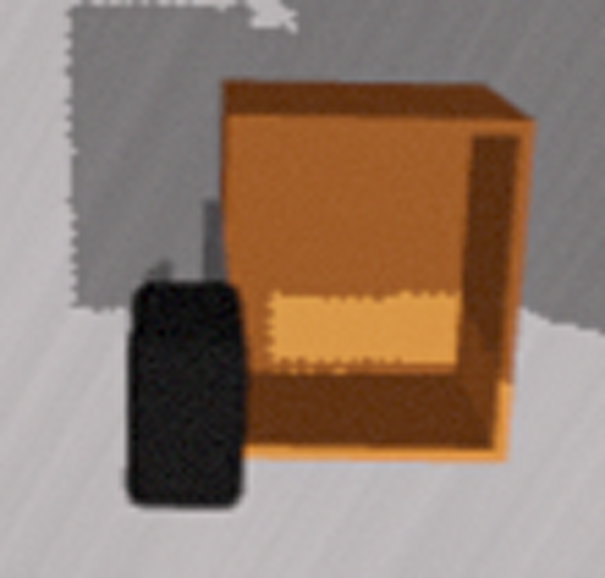

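Run:
```python
from h import *
c=viewer.calibration("wrist"); c["cam_to_world"]=np.load("w1c.npy")
f=lambda p,z: plane(c,uz(p,(245,135),5.5),z)[:,:2]
k=f([[223,115],[533,120],[508,462],[245,460]],60); print(k)
ang=lambda d:np.degrees(np.arctan2(d[1],d[0]))
print("x-dir",ang(k[1]-k[0]),ang(k[2]-k[3]),"y-dir",ang(k[1]-k[2])-90, np.linalg.norm(k[1]-k[2]),np.linalg.norm(k[1]-k[0]))
b=f([[129,335],[245,335],[243,508],[128,508]],150); print(b,b.mean(0),ang(b[1]-b[0]),ang(b[2]-b[3]),ang(b[0]-b[3])-90,ang(b[1]-b[2])-90)
print(np.linalg.norm(b[1]-b[0]),np.linalg.norm(b[1]-b[2]))
```

```text
[[ 454.1  -169.96]
 [ 510.97 -139.87]
 [ 546.82 -206.42]
 [ 495.53 -234.09]]
x-dir 27.884899515449796 28.350623642180157 y-dir 28.317529393137065 75.58759655544995 64.3339502023577
[[ 450.01 -197.15]
 [ 466.11 -188.3 ]
 [ 480.31 -214.12]
 [ 463.79 -223.2 ]] [ 465.06 -205.69] 28.811165220434024 28.8158449682545 27.882733054660747 28.80287028391085
18.3778054532352 29.463446760763553
```

```bash
python3 -c "
from h import *
rows([465.1,-205.7,112],28.4)"
```

```text
row [  0.8 123.2  -1. ] [-0.08  0.53  0.01]
```

```bash
python3 -m handwheel '[0.8,40,-1,0,0.5,0,1,0.8,80,-1,0,0.5,0,1,0.8,110,-1,0,0.5,0,1,0.8,123,-1,0,0.5,0,1,0.8,123,-1,0,0.5,0,1,0.8,123,-1,0,0.5,0,1,0.8,123,-1,0,0.5,0,0.1,0.8,123,-1,0,0.5,0,0.1,0.8,123,-1,0,0.5,0,0.1,0.8,123,-1,0,0.5,0,0.1,0.8,123,-1,0,0.5,0,0.1,0.8,123,-1,0,0.5,0,0.1,0.8,123,-1,0,0.5,0,0.1,0.8,123,-1,0,0.5,0,0.1,0.8,123,-1,0,0.5,0,0.1]' 50
python3 - <<'E'
from h import *
st();rows([520,0,0],28)
E
```

```text
time_s: 3.3
tcp_pos: [465.1, -205.7, 112.2]
tool_rot: [-89.9, -0.0, 28.4]
ft_force: [-0.1, 0.2, 0.2]
finger_gap: 0.262
3.3 tcp [ 465.09 -205.66  112.16] [-89.91  -0.    28.43] F [-0.06  0.24  0.17] M [ 0.   -0.14 -0.02] gap 0.26178760147627944
row [146.2 112.4 154.5] [-0.09  0.43  0.  ]
```

```bash
python3 -m handwheel '[0,0,0,0,0,0,0.05,0,0,0,0,0,0,0.05,0,0,0,0,0,0,0.05,0,-20,0,0,0,0,0.05,0,-60,0,0,0,0,0.05,0,-110,0,0,0,0,0.05,0,-150,0,0,0,0,0.05,0,-170,0,0,0,0,0.05,0,-170,0,0,0,0,0.05,0,-170,0,0,0,0,0.05]' 50
python3 - <<'E'
from h import *
st()
im=viewer.snapshot("wrist"); cv2.imwrite("pics/w2.png",im[:,:,::-1])
rows([588-20,195,285],-12.5)
E
```

```text
time_s: 4.3
tcp_pos: [464.5, -205.8, 281.1]
tool_rot: [-89.9, 0.1, 28.4]
ft_force: [-0.6, 1.1, -3.0]
finger_gap: 0.228
4.3 tcp [ 464.48 -205.79  281.12] [-89.86   0.06  28.42] F [-0.62  1.08 -3.02] M [ 0.01 -0.04 -0.04] gap 0.22810674371321515
row [282.2  -4.  302.9] [-0.18 40.93 -0.19]
```

View pics/w2.png

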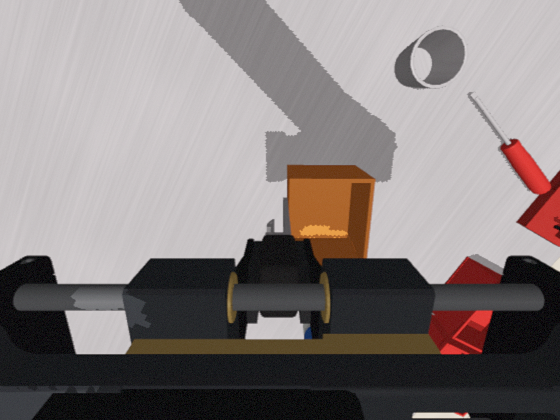

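```bash
python3 -c "
from h import *
rows([587,195,285],-12.5)"
```

```text
row [298.9  -4.1 293.8] [-0.18 40.93 -0.19]
```

```bash
python3 -m handwheel '[30,-4,30,0,4,0,0.05,60,-4,60,0,8,0,0.05,90,-4,90,0,14,0,0.05,120,-4,120,0,20,0,0.05,150,-4,150,0,26,0,0.05,180,-4,180,0,30,0,0.05,210,-4,210,0,34,0,0.05,240,-4,240,0,38,0,0.05,265,-4,262,0,41,0,0.05,285,-4,280,0,41,0,0.05,294,-4,290,0,41,0,0.05,299,-4,294,0,41,0,0.05,299,-4,294,0,41,0,0.05,299,-4,294,0,41,0,0.05]' 50
python3 - <<'E'
from h import *
st(); s=bot.read_state();c=C("wrist",s)
im=viewer.snapshot("wrist"); cv2.imwrite("pics/w3.png",im[:,:,::-1]); np.save("w3c.npy",c["cam_to_world"])
im=viewer.snapshot("side"); cv2.imwrite("pics/s3.png",cv2.resize(im[100:310,160:440,::-1],None,fx=2.8,fy=2.8))
E
```

```text
time_s: 5.75
tcp_pos: [587.0, 193.3, 284.4]
tool_rot: [-90.0, 0.3, -12.7]
ft_force: [-0.8, -0.7, -2.2]
finger_gap: 0.226
5.75 tcp [587.   193.34 284.39] [-90.     0.27 -12.68] F [-0.82 -0.72 -2.23] M [-0.1   0.02 -0.02] gap 0.2259699331688025
```

View pics/w3.png

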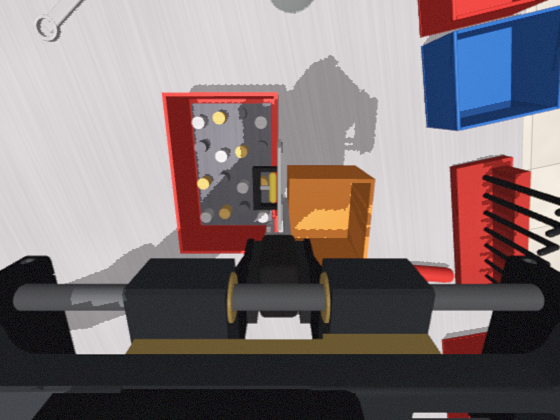

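View pics/s3.png

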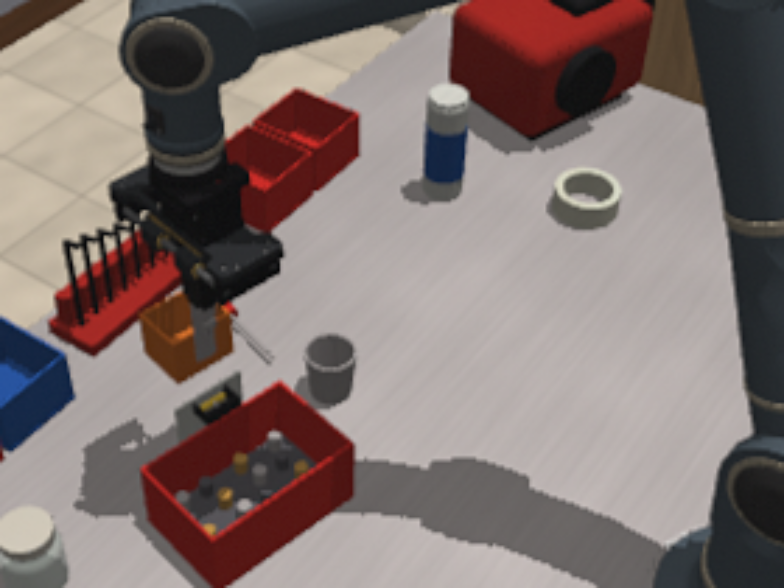

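Run:
```python
import cv2
im=cv2.imread("pics/w3.png")
cv2.imwrite("pics/w3z.png",cv2.resize(im[85:260,155:295],None,fx=3.4*1.6,fy=3.4,interpolation=cv2.INTER_CUBIC))
cv2.imwrite("pics/w3y.png",cv2.resize(im[130:260,240:310],None,fx=8,fy=4.5,interpolation=cv2.INTER_CUBIC))
```

```text
(no output)
```

View pics/w3z.png

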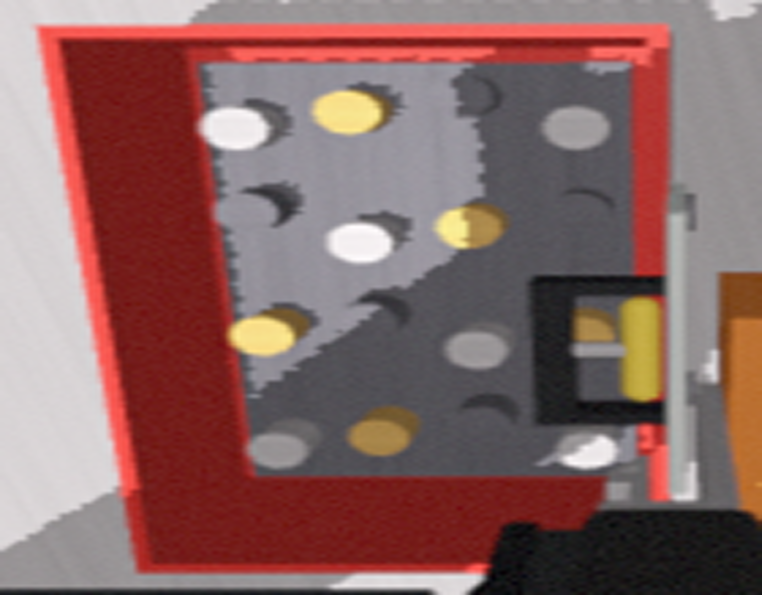

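View pics/w3y.png

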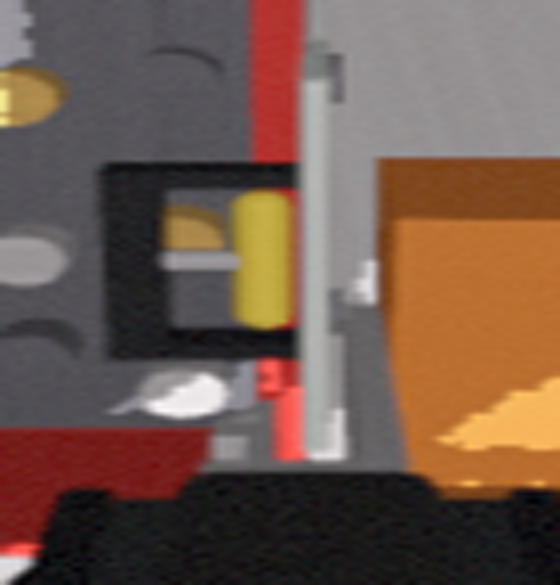

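Run:
```python
from h import *
c=viewer.calibration("wrist"); ct=dict(c); ct["cam_to_world"]=c["tool_from_camera"]
# cup pts -> tool: x=X+36, y=112-Z, z=Y
P=np.array([[-32,38,60],[32,38,60],[32,38,0],[-32,0,60],[-32,38,0]],float)
T=np.c_[P[:,0]+36,112-P[:,2],P[:,1]]
print("cup pred",proj(ct,T))
c["cam_to_world"]=np.load("w3c.npy")
f=lambda p,z: plane(c,uz(p,(240,130),np.array([8,4.5])),z)
for z in(140,147,154,161):
    k=f([[300,78],[303,459],[330,78],[333,459],[262,190],[262,328]],z); print(z,"len",np.linalg.norm(k[0]-k[1]),"th",np.linalg.norm(k[0]-k[2]),"mid",k[:4].mean(0),"yaw",[np.degrees(np.arctan2(*(k[i]-k[i+1])[[1,0]]))-90 for i in(0,)],np.degrees(np.arctan2(*(k[2]-k[3])[[1,0]]))-90)
g=lambda p,z: plane(c,uz(p,(155,85),np.array([3.4*1.6,3.4])),z)
k=g([[40,28],[668,28],[138,572]],95)[:,:2]; print(k,np.linalg.norm(k[0]-k[1]),np.linalg.norm(k[0]-k[2]),np.degrees(np.arctan2(*(k[1]-k[0])[[1,0]])),np.degrees(np.arctan2(*(k[0]-k[2])[[1,0]]))-90,"ctr",(k[1]+k[2])/2)
im=cv2.imread("pics/w3.png"); cv2.imwrite("pics/w3c.png",cv2.resize(im[150:270,265:385],None,fx=5,fy=5,interpolation=cv2.INTER_CUBIC))
```

```text
cup pred [[283.17 177.04]
 [369.72 176.92]
 [350.76 163.1 ]
 [283.   224.89]
 [282.21 163.2 ]]
140 len 94.04737381633556 th 3.8514040413530246 mid [587.97 195.39 140.  ] yaw [np.float64(-12.590031025222672)] -12.36830540109024
147 len 91.89687153648083 th 3.763337221031736 mid [588.41 197.23 147.  ] yaw [np.float64(-12.590031025222729)] -12.368305401090268
154 len 89.7463692566261 th 3.675270400710454 mid [588.84 199.07 154.  ] yaw [np.float64(-12.590031025222629)] -12.368305401090225
161 len 87.5958669767714 th 3.5872035803891715 mid [589.28 200.91 161.  ] yaw [np.float64(-12.590031025222672)] -12.368305401090225
[[482.34 323.37]
 [608.29 294.77]
 [438.52 129.97]] 129.1583133135014 198.3065868844349 -12.794590625312114 -12.765689690359793 ctr [523.4  212.37]
```

View pics/w3c.png

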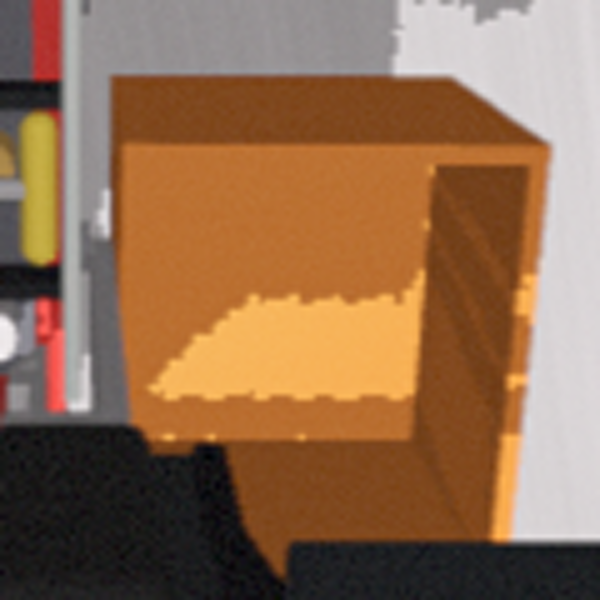

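Run:
```python
import cv2,numpy as np
for n in("w2","w3"):
    im=cv2.imread(f"pics/{n}.png")[205:325,225:335]
    g=(255*(im/255.)**.4).astype(np.uint8)
    cv2.imwrite(f"pics/{n}g.png",cv2.resize(g,None,fx=5,fy=5,interpolation=cv2.INTER_CUBIC))
```

```text
(no output)
```

View pics/w2g.png

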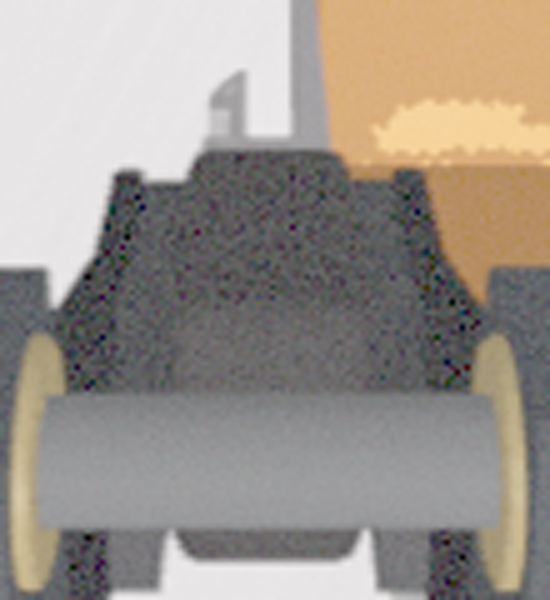

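View pics/w3g.png

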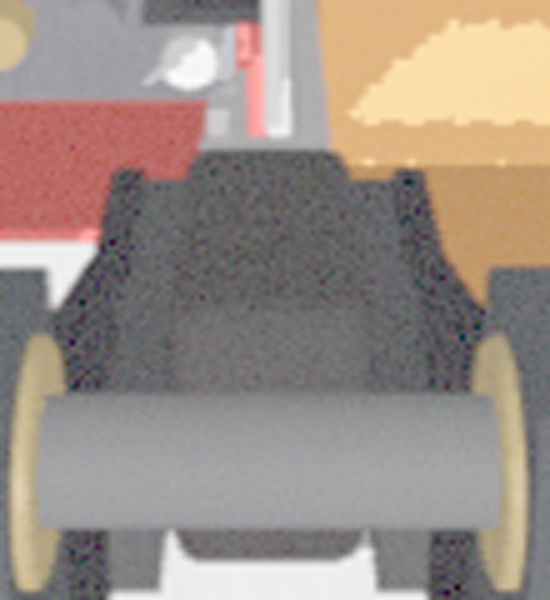

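```bash
python3 -m handwheel '[0.3,15,3,0,0,0,0.05,0.3,30,3,0,0,0,0.05,0.3,45,3,0,0,0,0.05,0.3,60,3,0,0,0,0.05,0.3,68,3,0,0,0,0.05,0.3,70,3,0,0,0,0.05,0.3,70,3,0,0,0,0.05,0.3,70,3,0,0,0,0.05]' 50
python3 - <<'E'
from h import *
st(); s=bot.read_state();c=C("wrist",s)
im=viewer.snapshot("wrist"); cv2.imwrite("pics/w4.png",im[:,:,::-1]); np.save("w4c.npy",c["cam_to_world"])
g=(255*(im[140:255,230:330,::-1]/255.)**.6).astype(np.uint8); cv2.imwrite("pics/w4g.png",cv2.resize(g,None,fx=5,fy=5,interpolation=cv2.INTER_CUBIC))
im=viewer.snapshot("side"); cv2.imwrite("pics/s4.png",cv2.resize(im[150:280,190:290,::-1],None,fx=4.5,fy=4.5,interpolation=cv2.INTER_CUBIC))
E
```

```text
time_s: 6.65
tcp_pos: [588.3, 196.6, 215.5]
tool_rot: [-89.9, 0.2, -12.7]
ft_force: [-0.3, -0.2, -1.4]
finger_gap: 0.227
6.65 tcp [588.28 196.65 215.51] [-89.92   0.17 -12.71] F [-0.31 -0.16 -1.41] M [-0.01 -0.03  0.01] gap 0.22734786549595265
```

View pics/w4g.png

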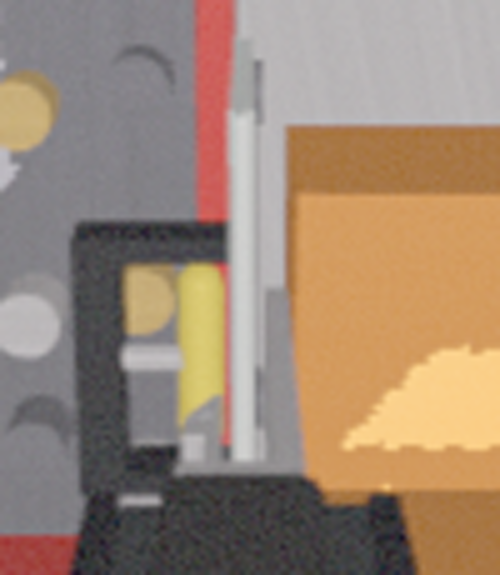

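View pics/s4.png

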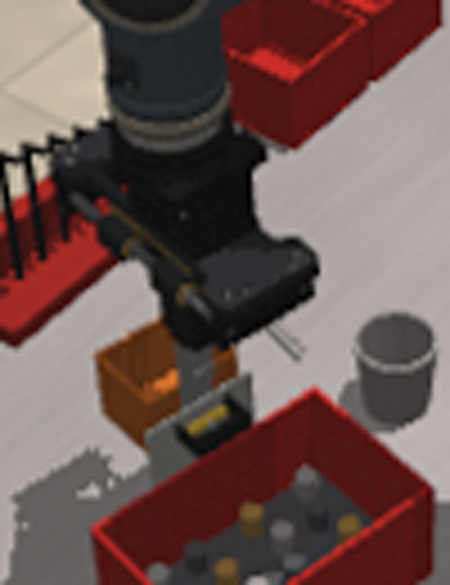

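Run:
```python
import cv2,numpy as np
im=cv2.imread("pics/w4.png")[190:240,262:298]
g=(255*(im/255.)**.6).astype(np.uint8); cv2.imwrite("pics/w4h.png",cv2.resize(g,None,fx=16,fy=11,interpolation=cv2.INTER_NEAREST))
```

View pics/w4h.png

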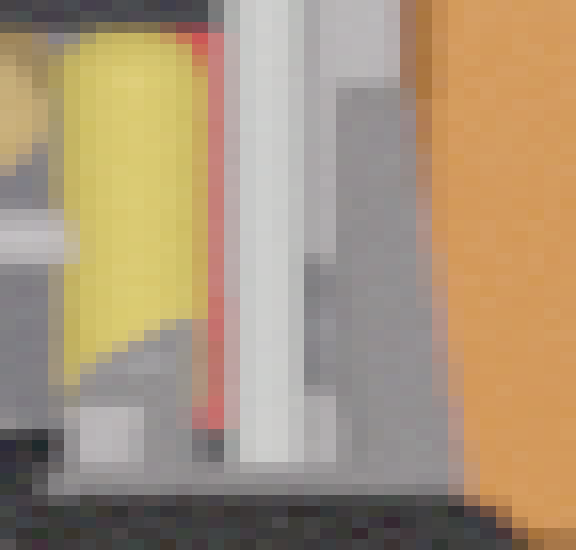

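```bash
python3 -m handwheel '[0,5,0,0,0,0,0.05,0,10,0,0,0,0,0.05,0,15,0,0,0,0,0.05,0,18,0,0,0,0,0.05,0,18,0,0,0,0,0.05]' 50;  python3 -m handwheel '[0,3,0,0,0,0,0.05,0,6,0,0,0,0,0.05,0,8,0,0,0,0,0.05,0,8,0,0,0,0,0.05]' 50
```

```text
time_s: 7.25
tcp_pos: [587.8, 196.4, 196.8]
tool_rot: [-90.0, 0.2, -12.7]
ft_force: [0.3, -0.7, -1.6]
finger_gap: 0.225
time_s: 7.65
tcp_pos: [587.6, 196.3, 188.4]
tool_rot: [-90.0, 0.3, -12.7]
ft_force: [0.1, 0.5, -1.8]
finger_gap: 0.226
```

Run:
```python
from h import *
im=viewer.snapshot("wrist"); cv2.imwrite("pics/w5.png",im[:,:,::-1])
g=(255*(im[150:250,245:315,::-1]/255.)**.6).astype(np.uint8); cv2.imwrite("pics/w5h.png",cv2.resize(g,None,fx=8,fy=6,interpolation=cv2.INTER_NEAREST))
st()
```

```text
7.7 tcp [587.74 196.4  188.69] [-89.97   0.24 -12.7 ] F [ 0.06 -0.02 -1.86] M [ 0.01 -0.08 -0.03] gap 0.22443801336935648
```

View pics/w5h.png

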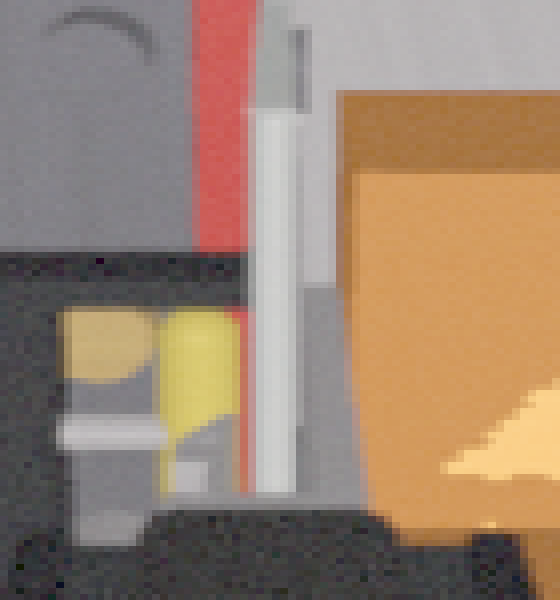

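```bash
python3 -m handwheel '[0.4,2,0,0,0,0,0.05,0.4,4,0,0,0,0,0.05,0.4,6,0,0,0,0,0.05,0.4,6,0,0,0,0,0.05]' 50;  python3 -m handwheel '[0,2,0,0,0,0,0.05,0,4,0,0,0,0,0.05,0,4,0,0,0,0,0.05]' 50
```

```text
time_s: 8.1
tcp_pos: [588.8, 196.2, 182.8]
tool_rot: [-89.9, 0.2, -12.7]
ft_force: [1.9, 0.0, -1.9]
finger_gap: 0.222
time_s: 8.4
tcp_pos: [589.1, 196.4, 178.9]
tool_rot: [-89.9, 0.1, -12.7]
ft_force: [1.8, 0.6, 0.5]
finger_gap: 0.227
```

```bash
python3 -m handwheel '[0,1.5,0,0,0,0,0.05,0,3,0,0,0,0,0.05,0,3,0,0,0,0,0.05]' 50;  python3 -m handwheel '[0,1.5,0,0,0,0,0.05,0,3,0,0,0,0,0.05,0,3,0,0,0,0,0.05]' 50
```

```text
time_s: 8.7
tcp_pos: [589.1, 196.7, 176.0]
tool_rot: [-89.9, 0.1, -12.7]
ft_force: [-0.3, 0.4, 3.3]
finger_gap: 0.228
time_s: 9.0
tcp_pos: [589.2, 196.9, 173.2]
tool_rot: [-89.9, 0.1, -12.7]
ft_force: [0.8, -0.2, 2.7]
finger_gap: 0.223
```

```bash
python3 -m handwheel '[0,1.5,0,0,0,0,0.05,0,3,0,0,0,0,0.05,0,4,0,0,0,0,0.05,0,4,0,0,0,0,0.05]' 50;  python3 -m handwheel '[0,1.5,0,0,0,0,0.05,0,3,0,0,0,0,0.05,0,4,0,0,0,0,0.05,0,4,0,0,0,0,0.05]' 50;python3 -m handwheel '[0,1,0,0,0,0,0.05,0,2,0,0,0,0,0.05,0,2,0,0,0,0,0.05]' 50
```

```text
time_s: 9.4
tcp_pos: [589.2, 197.1, 168.9]
tool_rot: [-89.8, 0.1, -12.7]
ft_force: [0.6, 1.3, 1.7]
finger_gap: 0.223
time_s: 9.8
tcp_pos: [589.1, 197.0, 164.4]
tool_rot: [-89.8, 0.1, -12.7]
ft_force: [0.8, 0.7, 0.6]
finger_gap: 0.226
time_s: 10.1
tcp_pos: [589.0, 196.6, 161.5]
tool_rot: [-89.9, 0.2, -12.7]
ft_force: [2.7, 0.9, -3.4]
finger_gap: 0.226
```

```bash
python3 -m handwheel '[0,0.7,0,0,0,0,0.05,0,0.7,0,0,0,0,0.05]' 50;  python3 -m handwheel '[0,0.8,0,0,0,0,0.05,0,0.8,0,0,0,0,0.05]' 50;python3 -m handwheel '[0,0.8,0,0,0,0,0.05,0,0.8,0,0,0,0,0.05]' 50
```

```text
time_s: 10.3
tcp_pos: [588.9, 196.4, 160.4]
tool_rot: [-89.9, 0.2, -12.7]
ft_force: [2.3, 0.6, -3.3]
finger_gap: 0.226
time_s: 10.5
tcp_pos: [589.0, 196.4, 160.1]
tool_rot: [-89.9, 0.2, -12.7]
ft_force: [-0.2, -0.8, 2.0]
finger_gap: 0.227
time_s: 10.7
tcp_pos: [589.0, 196.4, 160.1]
tool_rot: [-89.9, 0.1, -12.7]
ft_force: [-0.4, -0.0, 4.8]
finger_gap: 0.226
```

Hard stop at z = 160.1, so the lip top is at about 148. I'll press a little more, to roughly 12 N.

```bash
python3 -m handwheel '[0,1,0,0,0,0,0.05,0,1.3,0,0,0,0,0.05,0,1.3,0,0,0,0,0.05]' 50;  python3 -m handwheel '[0,1.8,0,0,0,0,0.05,0,2.2,0,0,0,0,0.05,0,2.2,0,0,0,0,0.05]' 50
python3 - <<'E'
from h import *
im=viewer.snapshot("wrist"); cv2.imwrite("pics/w6.png",im[:,:,::-1])
g=(255*(im[130:260,230:330,::-1]/255.)**.6).astype(np.uint8); cv2.imwrite("pics/w6h.png",cv2.resize(g,None,fx=5,fy=4.5,interpolation=cv2.INTER_CUBIC))
im=viewer.snapshot("side"); cv2.imwrite("pics/s6.png",cv2.resize(im[180:280,200:290,::-1],None,fx=6,fy=5.8,interpolation=cv2.INTER_CUBIC))
st()
E
```

```text
time_s: 11.0
tcp_pos: [589.0, 196.4, 160.0]
tool_rot: [-89.9, 0.1, -12.7]
ft_force: [-1.0, -1.4, 7.8]
finger_gap: 0.219
time_s: 11.3
tcp_pos: [589.0, 196.5, 159.9]
tool_rot: [-90.0, 0.0, -12.7]
ft_force: [-2.8, -2.3, 12.1]
finger_gap: 0.227
11.4 tcp [589.07 196.44 159.94] [-89.97   0.03 -12.72] F [-2.25 -2.4  12.46] M [-0.55  0.65 -0.  ] gap 0.22852630942862728
```

View pics/w6h.png

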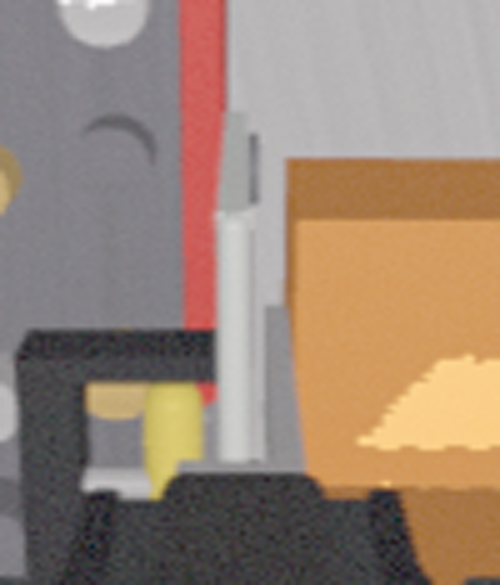

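View pics/s6.png

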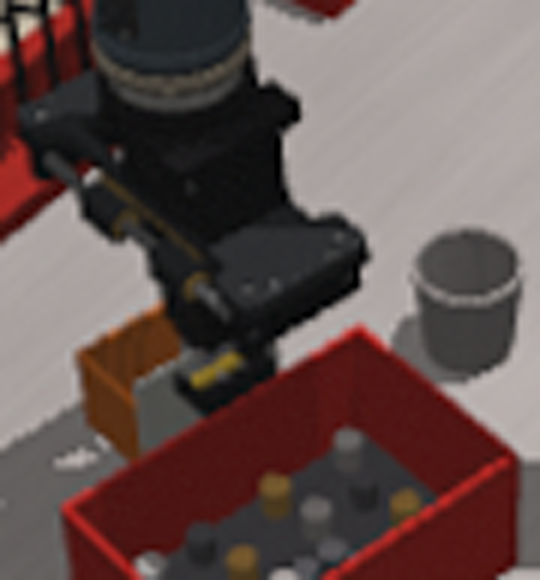

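```bash
python3 -m handwheel '[0,0,0,0,0,0,0.05,0,0,0,0,0,0,0.05]' 50;  python3 -m handwheel '[0,-0.8,0,0,0,0,0.05,0,-0.8,0,0,0,0,0.05]' 50;python3 -m handwheel '[0,-1,0,0,0,0,0.05,0,-1,0,0,0,0,0.05]' 50
```

```text
time_s: 11.6
tcp_pos: [589.0, 196.4, 160.1]
tool_rot: [-90.0, 0.0, -12.7]
ft_force: [1.0, -0.4, 2.8]
finger_gap: 0.227
time_s: 11.8
tcp_pos: [588.9, 196.3, 160.3]
tool_rot: [-90.0, 0.0, -12.7]
ft_force: [1.9, 0.3, -0.6]
finger_gap: 0.227
time_s: 12.0
tcp_pos: [588.9, 196.1, 160.8]
tool_rot: [-90.0, 0.1, -12.7]
ft_force: [2.1, -0.4, -3.4]
finger_gap: 0.231
```

```bash
python3 -m handwheel '[0,1,0,0,0,0,0.05,0,3,0,0,0,0,0.05,0,3,0,0,0,0,0.05]' 50;python3 -m handwheel '[0,0,0,0,0,0,0.05,0,0,0,0,0,0,0.05]' 50; python3 -m handwheel '[0,0,0,0,0,0,0.3,0,0,0,0,0,0,0.4,0,0,0,0,0,0,0.6,0,0,0,0,0,0,0.8,0,0,0,0,0,0,0.8,0,0,0,0,0,0,0.8,0,0,0,0,0,0,0.8,0,-15,0,0,0,0,0.8,0,-45,0,0,0,0,0.8,0,-90,0,0,0,0,0.8,0,-130,0,0,0,0,0.8,0,-150,0,0,0,0,0.8,0,-150,0,0,0,0,0.8]'
python3 - <<'E'
from h import *
st()
im=viewer.snapshot("wrist"); cv2.imwrite("pics/w7.png",im[:,:,::-1])
im=viewer.snapshot("side"); cv2.imwrite("pics/s7.png",cv2.resize(im[180:280,200:290,::-1],None,fx=6,fy=5.8,interpolation=cv2.INTER_CUBIC))
E
```

```text
time_s: 12.3
tcp_pos: [589.0, 196.3, 159.9]
tool_rot: [-90.0, 0.0, -12.7]
ft_force: [-1.6, -2.3, 10.0]
finger_gap: 0.226
time_s: 12.5
tcp_pos: [588.9, 196.2, 160.1]
tool_rot: [-90.0, 0.0, -12.7]
ft_force: [0.6, -0.5, 1.6]
finger_gap: 0.223
time_s: 13.8
tcp_pos: [590.4, 197.7, 315.3]
tool_rot: [-89.8, -0.4, -12.7]
ft_force: [0.2, 1.2, 0.6]
finger_gap: 0.803
13.8 tcp [590.42 197.71 315.28] [-89.78  -0.4  -12.73] F [0.25 1.21 0.57] M [ 0.01 -0.07 -0.02] gap 0.8028365108660759
```

View pics/w7.png

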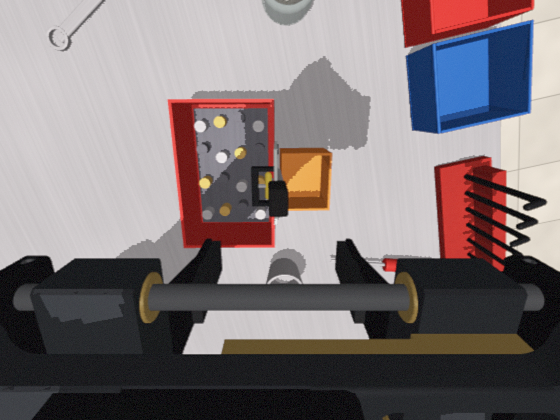

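View pics/s7.png

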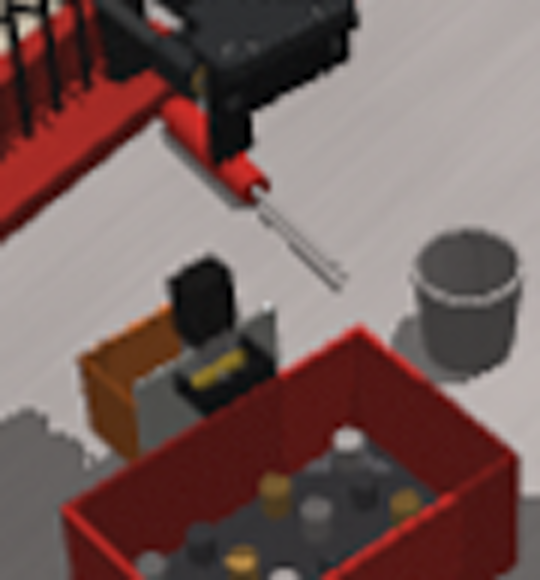

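```bash
python3 -m handwheel '[0,-20,0,0,0,0,0.8,0,-20,0,0,0,0,0.8,0,-20,0,0,0,0,0.8,0,-20,0,0,0,0,0.8,0,-20,0,0,0,0,0.8]'
python3 - <<'E'
from h import *
s=bot.read_state();c=C("wrist",s);im=viewer.snapshot("wrist")[:,:,::-1].copy(); cv2.imwrite("pics/w8.png",im)
b=(im.max(2)<45).astype(np.uint8); b[:165]=0;b[225:]=0;b*=((np.arange(560)>266)&(np.arange(560)<292)).astype(np.uint8)
q=np.argwhere(b)[:,::-1]; r=cv2.minAreaRect(plane(c,q,198)[:,:2].astype(np.float32)); print(q.min(0),q.max(0),r)
cv2.imwrite("pics/w8z.png",cv2.resize(im[90:260,160:340],None,fx=4,fy=3.5,interpolation=cv2.INTER_CUBIC))
E
```

```text
time_s: 14.4
tcp_pos: [588.4, 196.0, 329.3]
tool_rot: [-90.1, 0.1, -12.7]
ft_force: [0.2, -0.4, 0.6]
finger_gap: 0.801
[267 165] [289 208] ((590.4010009765625, 205.7510528564453), (45.39874267578125, 22.872928619384766), 77.22666931152344)
```

View pics/w8z.png

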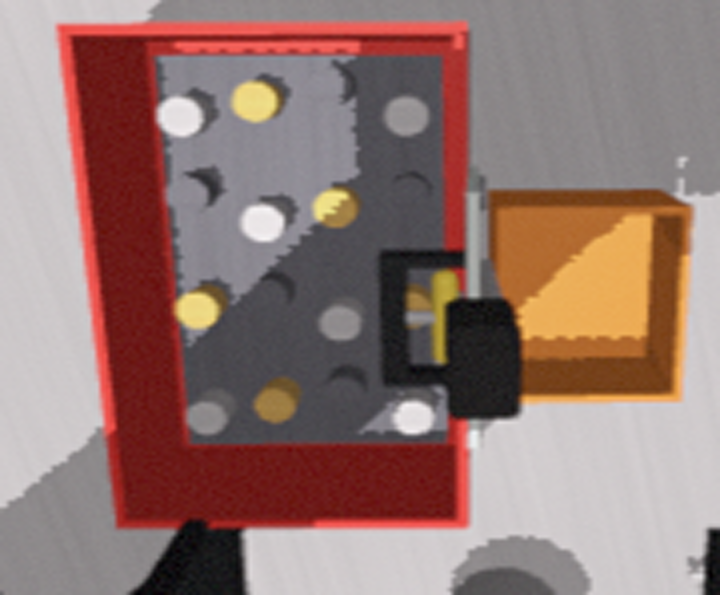

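```bash
python3 -c "
from plant import bot
print(bot.finish_job())"
```

```text
the job is handed in; nothing more can be done
None
```

The cup is hanging by its hook on the lip of the red bin, outside the bin and released. I handed the job in at about 14.4 s; no verdict was reported.

- **Pick and fit:** I gripped the black block across its 20 mm side with 50 N, then used the wrist camera to line the slot up with the lip. I lowered it in small steps.
- **Pressing home:** The keeper resisted with about 5 N, then the force dropped as it snapped in. The hook came to a hard stop with the lip's top at about 148 mm. The highest press I read was about 12.5 N.
- **Keeper:** A light upward tug read about 1.5 N above the cup's weight after 0.7 mm of travel, so the keeper was holding. I then pressed it home again at about 10 N, let go and moved up. I could not read the keeper's position in millimetres; that it snapped in rests on the force drop, the hard stop and the tug.
- **Last pictures:** The cup looks upright and turned with the bin, and nothing touches the gripper. The bystanders in view look unmoved by eye; I did not measure their positions or check the spray can and tape at the end.
- **Disagreements:** In the wrist pictures the cup body sat 4 to 5 mm further from the hook than the stated sizes suggest, so I aligned on the slot itself. The final automatic block measurement was off because its mask took in the block's side face and a cheek, so I did not use it.

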